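Free a laminated mallet head from its gluing jig

ROBOT

A 6-joint arm with a two-finger parallel gripper is mounted at the origin on the work surface. World frame = base frame: x ahead of the robot, y to its left, z up, the work surface at z = 0. Lengths are in m, angles in rad, forces in N, time in s.
With the tool pointing down it reaches from about 0.25 to 0.775 m from the base axis. Payload 4 kg.
Tool frame: the origin (TCP) lies at the very end of the fingers, on their centre line; the grasp point (between the pads) lies hold_point_z behind it (hold_point_z is the distance from the TCP to the grasp point, in m); z points along the fingers, y is the direction in which the jaws open and shut (so a half turn about z gives the same grasp; the last joint's range is limited). The gripper opens to 94 mm and grips with 3 to 60 N. Pads are 16 mm wide; open, the fingers measure 119 mm over their backs; the gripper's body (75 mm by 177 mm) begins 78 mm behind the grasp point.
Start: joints at [1.114, 0.087, 1.371, -0, 1.684, -0.103], TCP at [0.191, 0.516, 0.206] pointing down, gripper open.
Joint ranges: [-3.1, 3.1], [-0.76, 2.03], [0.27, 2.55], [-1.08, 4.22], [0.17, 2.65], [-2.57, 2.57]. Speed limits (rad/s): [2.79, 2.79, 3.14, 3.14, 3.14, 3.14].

INTERFACE

Orientations are given as [roll, pitch, yaw] about the fixed x, y, z axes, in that order (R = Rz(yaw) Ry(pitch) Rx(roll)).
In Python, from bench import * gives the robot as it stands.
- The arm moves only by the tool step_arm, never from a script. Its argument "increments" is text: rows parted by semicolons, each of 6 numbers parted by spaces: the shift along the tool's x, y, z in cm, then the turn, a rotation vector about the tool's x, y, z in rad. A call has 1 to 5 rows; each row shifts and turns the commanded pose from where the row before left it, along the tool's axes as they then stand; what a row does not reach is not made up. A row lasts 1/10 s, in which the tool goes at most 50 mm and 8.59 degrees, less where a joint would pass 70% of its speed; a pose out of reach is approached as far as the arm can. A call is refused whole if a number of a shift passes 5 or a number of a turn 0.15, either way. A call with a gripper value outside its range is refused whole. "claw" is the gripper's target within -1 to 1 (shut at 1, half-way at 0, fully open at -1), set as the call begins (left out, the last holds). The fingers move at their own pace and stop on an object; the grip force is fixed at half the most. Time passes only in rows, so rows that do not move let the fingers close. It gives the time, the measured TCP pose, the force and the opening at its end, in the units of the state.
- get_obs(): the state, without advancing time (a new reading comes with each control period).
- snapshot(name): name is "scene" or "top" or "wrist"; returns the picture (400x640x3 uint8, red, green, blue); there is no depth.
- calibration(name): a dict with "camera_matrix" (3x3 intrinsics, pixels), "eye" and "orientation" of the camera in the world; the wrist camera has in their place "tool_from_camera" (4x4, takes a point from camera to tool coordinates, whose origin is the TCP and whose axes are the flange's). Camera axes: x right, y up, looking along -z (the intrinsics and any distortion apply to the point x, -y, -z); pixel columns grow to the right and rows downward; lengths in m; the calibration is good to about 2 mm. A picture is of the moment at which its call begins: read the wrist's pose just before it. calibration takes no time and is no camera call.
- close_job(): hands the job in, once; it reports no verdict.
The state is a dict: "time": time; "joint_positions": joint angles; "qvel": joint speeds; "joint_torque": joint torques, N m; "tool_pos": TCP position; "ee_rot": TCP orientation; "wrist_force": force on the tool from outside, world axes, zero at the start; "wrist_torque": the same for the moment, N m; "width": finger opening in m.
Only numpy, scipy, OpenCV 4.12 (cv2) and the standard library are available. Lean on these libraries where they do the work, as an engineer would, in place of code of your own. Each camera call takes 0.05 s, during which the arm holds its last target. There are 200 camera calls.

TASK

The glue in the laminated plywood mallet head has set and the head is stuck tight in the gluing jig. Swing the toggle clamp's handle right back until it clicks into its open end stop, then take hold of the head and, instead of yanking it straight up, rock it side to side, towards one springy cheek and then the other, at least twice each way while its foot is still in the nest, until it comes free. Finish still holding it in the gripper, upright and still and just clear above the nest (about two fingers' gap underneath), so that I can scrape the glue out below it; leave the clamp open and don't shove the other things about.

Things in the scene. Friction and masses are not known exactly. Their poses are not given: they have to be found in the camera images.
- jig: gluing jig screwed to the bench: plywood board 150 (its x) x 240 (its y) x 18 mm. Origin: centre of the board's underside, on the bench; z up. On its +y half is the nest (see nest_mouth); on its -y half a 50 x 44 mm beech riser, centred on y = -40 mm, top at z 98, carries a steel toggle clamp whose side plates reach z 141 mm
- nest_mouth (a point): centre of the nest's mouth: jig frame (0, 60, 46) mm, axes as the jig's. The nest is a well 28 mm deep on the board, 105 (x) x 93 (y) mm outside, tops at z 46. Its walls across x are two plywood cheeks on saw-kerf springs that grip the head from both sides (about 16 N each, 4 N/mm each, giving up to 5 mm); its end stops in y leave 1.5 mm play
- clamp_hinge (a point): centre of the toggle clamp's hinge: jig frame (0, -30, 130) mm. The hinge axis is the jig's x axis
- handle_grip (a point): middle of the clamp handle's black grip, 85 mm from the hinge along the handle. The grip is 14 mm thick along the jig's x, 19 mm wide, and spans 45 to 127 mm from the hinge. Closed fingertips can push its nest-facing side back and down round the hinge; pinched hard, it does not turn between the pads unless the hand tilts with it
- clamp_handle (a joint): handle angle, rad: 0 = clamped, handle upright, clamp arm (96 mm long) level over the head; grows as the handle swings back and down to the jig's -y, away from the nest, the arm lifting 1.46 times as fast; 1.3 = fully open. A spring resists (up to 5 N at the grip) until about 0.85, then drives it into the end stop at 1.3, where it stays; let go before that, it springs back
- head: laminated mallet head on end in the nest: 44 (its x) x 66 (y) x 96 mm tall, 0.15 to 0.29 kg. Origin: centre of its foot, z up; starts with the jig's axes, foot on the board, 28 mm deep in the nest, gripped by the cheeks on its 66 mm faces. Grasp the free 68 mm across x. Rock = tilt about its y, about 6 degrees each way; a straight pull meets 15 to 30 N. 16 x 24 mm mortise along y, 36 to 60 mm up
- glue: white glue bottle, 52 mm across, 115 mm tall, standing beside the jig; bystander. Origin: centre of its base
- handle: turned beech mallet handle 200 x 30 x 16 mm lying beside the jig along its y; bystander. Origin: underside, middle
- puzzles: small stack of laser-cut puzzles 90 x 120 x 24 mm; bystander. Origin: centre of its underside
- mug: white mug, 80 mm across, 90 mm tall; bystander. Origin: centre of its base
- chisel: chisel lying flat, 278 mm long, wooden handle 30 mm thick; bystander. Origin: underside, where blade meets handle
- caliper: steel caliper lying flat, 230 mm long, 12 mm thick; bystander. Origin: underside, middle of its beam
- sandblock: wooden sanding block 150 x 48 x 45 mm; bystander. Origin: centre of its underside
There are look-alikes about, which are no part of the job. What is meant by the head is not pink, and is the smaller of those in its own colour.

How it is judged:
By the outcome, as a careful person would: the job done as asked, in the order asked, and still so for the second after the job is handed in, while the arm keeps its last pose, push and grip.
It also fails if it takes over 69 s, if anything falls off the work surface, if the arm or the gripper's body presses on something with over 40 N, if the wrist force passes 120 N, or if a joint passes its speed limit or range.

## Working session

There is one attempt and no reset: what is moved stays moved. The work goes in short steps, Python scripts to look and compute and a tool call to move; the robot and the scene stay as the last step left them, time stands still between calls to the robot, and variables do not carry over. Pictures are saved under pics/ and viewed, about 8 in all and at most 12, crops included, and the job is handed in when it is done.

Besides the shell and the picture viewer there is one more tool, called after "Emit:" by a JSON object that holds its "name" and its "arguments". step_arm: Moves the arm, as the interface text tells. Its arguments: {"type":"object","properties":{"increments":{"type":"string"},"claw":{"type":"number"}},"required":["increments"]}

```bash
mkdir -p pics; ls; python3 - <<'E'
from bench import *
import cv2
o=get_obs();print(o)
for n in("scene","top"):
    cv2.imwrite(f"pics/{n}0.png",snapshot(n)[:,:,::-1]);print(n,calibration(n))
print(calibration("wrist"))
import bench;print([k for k in dir(bench) if k[0]!='_'])
try: print(hold_point_z)
except Exception as e: print(e)
E
```

```text
pics
{'time': 0.0, 'joint_positions': array([ 1.11392722e+00,  8.79452111e-02,  1.37220590e+00, -1.98439630e-05,
        1.68360446e+00, -1.03125336e-01]), 'qvel': array([ 6.34763718e-04,  7.63245284e-06, -1.10553445e-03, -1.19228491e-03,
       -1.12355406e-03, -7.87395287e-05]), 'joint_torque': array([-2.92590712e-04, -3.40174413e+01, -3.02429545e+01,  7.17661483e-02,
        3.29595082e-02, -1.67737135e-04]), 'tool_pos': array([0.19031263, 0.51545231, 0.20433406]), 'ee_rot': array([-3.13943919e+00, -2.03039162e-04,  2.78784645e+00]), 'wrist_force': array([ 0.11239701,  1.181017  , -0.93873104]), 'wrist_torque': array([ 0.02179018,  0.00054584, -0.0158867 ]), 'width': 0.09394755814441569}
scene {'camera_matrix': array([[387.82831824,   0.        , 320.59515531],
       [  0.        , 387.82831824, 203.14046074],
       [  0.        ,   0.        ,   1.        ]]), 'eye': array([ 0.84618881, -0.54864901,  0.94017832]), 'orientation': array([0.66618651, 0.00820344, 0.57081125])}
top {'camera_matrix': array([[375.24523497,   0.        , 320.19637638],
       [  0.        , 375.24523497, 194.60327066],
       [  0.        ,   0.        ,   1.        ]]), 'eye': array([0.29158747, 0.00865697, 1.33228402]), 'orientation': array([ 0.18223346, -0.02955127, -1.58075323])}
{'camera_matrix': array([[302.49137907,   0.        , 319.08611186],
       [  0.        , 302.49137907, 197.73629741],
       [  0.        ,   0.        ,   1.        ]]), 'tool_from_camera': array([[ 1.02180722e-03,  9.70148824e-01,  2.42508175e-01,
         7.05965089e-02],
       [ 9.99999475e-01, -9.71282377e-04, -3.27899171e-04,
        -6.96018207e-04],
       [-8.25670793e-05,  2.42508382e-01, -9.70149307e-01,
        -1.79473322e-01],
       [ 0.00000000e+00,  0.00000000e+00,  0.00000000e+00,
         1.00000000e+00]])}
['IKError', 'calibration', 'close_job', 'get_obs', 'hold_point_z', 'snapshot']
0.0188
```

View pics/scene0.png

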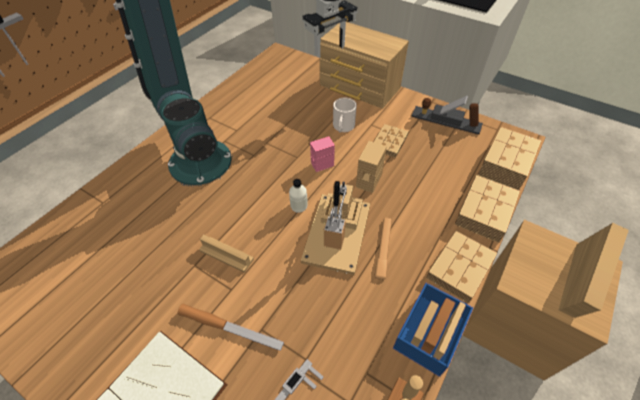

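View pics/top0.png

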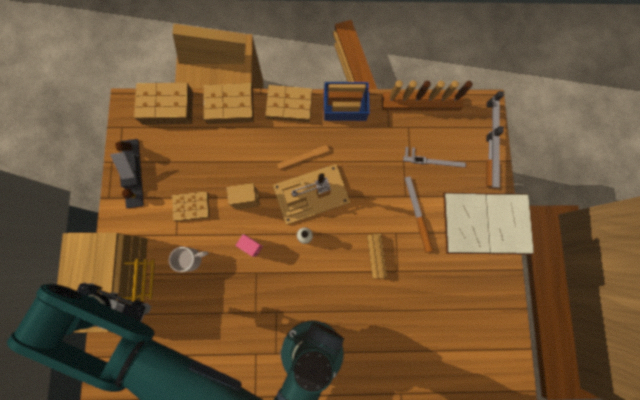

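The top view shows the jig board at about (311,193) with the nest on its left half. Candidates for the head are the pink block at (248,245), the larger wood block at (241,195), and the block in the nest at about (297,198). Next is a close crop of the nest to confirm the choice and read the corners.

```bash
python3 - <<'E'
import cv2,numpy as np
a=cv2.imread("pics/top0.png")[155:230,262:362]; b=cv2.imread("pics/scene0.png")[170:280,290:400]
a=cv2.resize(a,(800,600),interpolation=cv2.INTER_CUBIC)[:, :];b=cv2.resize(b,(600,600),interpolation=cv2.INTER_CUBIC)
a=cv2.resize(a,(440,330));b=cv2.resize(b,(330,330))
cv2.imwrite("pics/c1.png",np.hstack([a,b]))
E
```

```text
(no output)
```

View pics/c1.png

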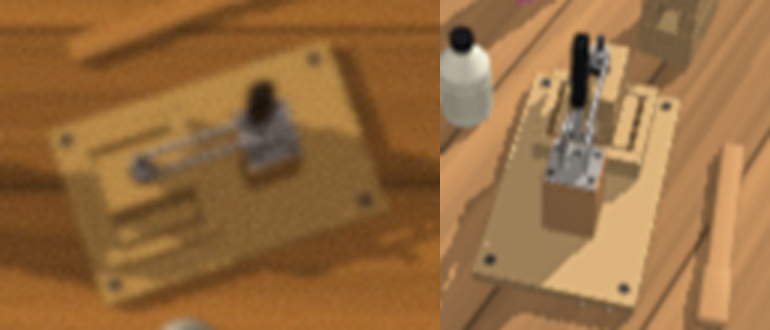

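```bash
cat > h.py <<'E'
from bench import *
import numpy as np, cv2
from scipy.spatial.transform import Rotation as R
def cam(n,o=None):
    c=calibration(n);K=c["camera_matrix"]
    if n!="wrist": return K,R.from_euler("xyz",c["orientation"]).as_matrix(),np.array(c["eye"])
    T=c["tool_from_camera"];Rt=R.from_euler("xyz",o["ee_rot"]).as_matrix()
    return K,Rt@T[:3,:3],o["tool_pos"]+Rt@T[:3,3]
def plane(C,uv,z):
    K,Rc,e=C;uv=np.atleast_2d(uv)
    d=np.linalg.inv(K)@np.c_[uv,np.ones(len(uv))].T; d=(Rc@(d*[[1],[-1],[-1]])).T
    return e+d*((z-e[2])/d[:,2])[:,None]
def proj(C,P):
    K,Rc,e=C;p=(np.atleast_2d(P)-e)@Rc*[1,-1,-1];q=p@K.T;return q[:,:2]/q[:,2:]
E
python3 - <<'E'
from h import *
c=np.array([[52,132],[330,42],[388,208],[108,304]])/4.4+[262,155]
P=plane(cam("top"),c,.018);print(P.round(4))
y=(P[0]+P[3]-P[1]-P[2]);a=np.arctan2(y[1],y[0]);x=(P[0]+P[1]-P[2]-P[3]);b=np.arctan2(x[1],x[0])
print("yaw",a-np.pi/2,b,"ctr",P.mean(0),"sizes",np.linalg.norm(P-np.roll(P,1,0),axis=1))
s=np.array([[545-440,82],[665-440,106],[489-440,260],[623-440,288]])/3+[290,170]
Q=plane(cam("scene"),s,.018);print("screws scene",Q.round(4),Q.mean(0))
s=np.array([[67,140],[313,60],[365,201],[115,286]])/4.4+[262,155]
Q=plane(cam("top"),s,.018);print("screws top",Q.round(4),Q.mean(0))
w=(a-np.pi/2+b)/2;O=P.mean(0);O[2]=0;J=R.from_euler("z",w).as_matrix()
for p in([0,60,46],[0,60,114],[0,-30,130],[0,-30,215]):print(p,O+J@np.array(p)/1e3)
E
```

```text
[[ 0.5691  0.1325  0.018 ]
 [ 0.6439 -0.0946  0.018 ]
 [ 0.5053 -0.1391  0.018 ]
 [ 0.429   0.0864  0.018 ]]
yaw 0.32223167214707504 0.31446912406394006 ctr [ 0.53680122 -0.00368747  0.018     ] sizes [0.14747647 0.239127   0.14559228 0.23798479]
screws scene [[ 0.4473  0.0835  0.018 ]
 [ 0.5655  0.1216  0.018 ]
 [ 0.5157 -0.1199  0.018 ]
 [ 0.6328 -0.0795  0.018 ]] [0.54033041 0.0014169  0.018     ]
screws top [[ 0.5624  0.1203  0.018 ]
 [ 0.6287 -0.0803  0.018 ]
 [ 0.5111 -0.1205  0.018 ]
 [ 0.4434  0.0809  0.018 ]] [5.36375406e-01 8.83595781e-05 1.80000000e-02]
[0, 60, 46] [0.51802121 0.05329771 0.046     ]
[0, 60, 114] [0.51802121 0.05329771 0.114     ]
[0, -30, 130] [ 0.54619123 -0.03218006  0.13      ]
[0, -30, 215] [ 0.54619123 -0.03218006  0.215     ]
```

The block in the nest (crop about (135,180) left, under the clamp arm) is beech, and smaller than the loose beech block at top (241,195). It is the head. Next I go over the jig with the gripper shut for a closer look.

```bash
cat >> h.py <<'E'
import os
O=np.array([.538,-.0005,0]);W=.318
if os.path.exists("jig.txt"): v=np.loadtxt("jig.txt");O=np.array([v[0],v[1],0]);W=v[2]
def J(p): return O+R.from_euler("z",W).apply(np.array(p)/1e3)   # jig mm -> world
def tool(tilt=0): # tool down, x = jig y; tilt about jig y
    return R.from_euler("z",W+np.pi/2)*R.from_euler("x",np.pi+tilt)
def plan(wps,start=None):
    """wps: (world pos, Rotation, nrows)"""
    o=get_obs();p=o["tool_pos"];r=R.from_euler("xyz",o["ee_rot"]);rows=[]
    for P,Q,n in wps:
        dv=(r.inv()*Q).as_rotvec()/n;dp=(P-p)/n
        for i in range(n):
            d=r.inv().apply(dp)*100
            rows.append(" ".join(f"{v:g}" for v in np.r_[d.round(2),dv.round(3)]))
            p=p+dp;r=r*R.from_rotvec(dv)
        p,r=P,Q
    for i in range(0,len(rows),5):print("; ".join(rows[i:i+5]))
def where():
    o=get_obs();d=R.from_euler("z",-W).apply(o["tool_pos"]-O)*1e3
    print("t",round(o["time"],2),"jig mm",d.round(1),"rv err",(tool().inv()*R.from_euler("xyz",o["ee_rot"])).as_rotvec().round(3),"w",round(o["width"],4),"F jig",R.from_euler("z",-W).apply(o["wrist_force"]).round(1))
E
python3 - <<'E'
from h import *
plan([(J([0,30,320]),tool(),15)])
E
```

```text
-3.24 -2.27 -0.77 -0 0 0.06; -3.37 -2.07 -0.77 -0 0 0.06; -3.49 -1.86 -0.77 -0 0 0.06; -3.59 -1.65 -0.77 -0 0 0.06; -3.69 -1.43 -0.77 -0 0 0.06
-3.77 -1.21 -0.77 -0 0 0.06; -3.83 -0.98 -0.77 -0 0 0.06; -3.88 -0.75 -0.77 -0 0 0.06; -3.92 -0.52 -0.77 -0 0 0.06; -3.95 -0.28 -0.77 -0 0 0.06
-3.96 -0.04 -0.77 -0 0 0.06; -3.95 0.19 -0.77 -0 0 0.06; -3.93 0.43 -0.77 -0 0 0.06; -3.9 0.66 -0.77 -0 0 0.06; -3.85 0.9 -0.77 -0 0 0.06
```

Emit:
{"name": "step_arm", "arguments": {"increments": "-3.24 -2.27 -0.77 0 0 0.06; -3.37 -2.07 -0.77 0 0 0.06; -3.49 -1.86 -0.77 0 0 0.06; -3.59 -1.65 -0.77 0 0 0.06; -3.69 -1.43 -0.77 0 0 0.06", "claw": 1}}

```text
time: 0.6
tool_pos: [0.3037, 0.352, 0.2438]
ee_rot: [-3.141, -0.0, 2.486]
wrist_force: [0.3, 0.1, -0.2]
width: 0.0574
```

Emit:
{"name": "step_arm", "arguments": {"increments": "-3.77 -1.21 -0.77 0 0 0.06; -3.83 -0.98 -0.77 0 0 0.06; -3.88 -0.75 -0.77 0 0 0.06; -3.92 -0.52 -0.77 0 0 0.06; -3.95 -0.28 -0.77 0 0 0.06"}}

```text
time: 1.1
tool_pos: [0.4164, 0.1894, 0.2824]
ee_rot: [-3.141, -0.0, 2.185]
wrist_force: [-0.5, 0.0, -0.3]
width: 0.0174
```

Emit:
{"name": "step_arm", "arguments": {"increments": "-3.96 -0.04 -0.77 0 0 0.06; -3.95 0.19 -0.77 0 0 0.06; -3.93 0.43 -0.77 0 0 0.06; -3.9 0.66 -0.77 0 0 0.06; -3.85 0.9 -0.77 0 0 0.06"}}

```text
time: 1.6
tool_pos: [0.5291, 0.0268, 0.3208]
ee_rot: [-3.141, -0.001, 1.885]
wrist_force: [-0.9, 0.4, 0.2]
width: 0.0006
```

Emit:
{"name": "step_arm", "arguments": {"increments": "0 0 0 0 0 0; 0 0 0 0 0 0; 0 0 0 0 0 0"}}

```text
time: 1.9
tool_pos: [0.5279, 0.0292, 0.3206]
ee_rot: [-3.141, -0.001, 1.889]
wrist_force: [0.4, 0.1, -0.1]
width: 0.0004
```

```bash
python3 - <<'E'
from h import *
o=get_obs();im=snapshot("wrist")[:,:,::-1].copy();np.save("o1.npy",np.r_[o["tool_pos"],o["ee_rot"]]);where()
cv2.imwrite("pics/w1raw.png",im)
C=cam("wrist",o)
for p in([-75,-120,18],[75,-120,18],[75,120,18],[-75,120,18],[-22,27,114],[22,27,114],[22,93,114],[-22,93,114],[0,-30,215]):
    u=proj(C,J(p))[0];print(p,u.round(0));cv2.circle(im,tuple(int(v) for v in u),2,(0,0,255),-1)
cv2.imwrite("pics/w1.png",im)
E
```

```text
t 1.95 jig mm [-3.000e-01  3.160e+01  3.208e+02] rv err [ 0.     0.001 -0.001] w 0.0003 F jig [ 0.5  0.2 -0.9]
[-75, -120, 18] [276. 255.]
[75, -120, 18] [363. 255.]
[75, 120, 18] [369. 110.]
[-75, 120, 18] [271. 110.]
[-22, 27, 114] [303. 181.]
[22, 27, 114] [337. 181.]
[22, 93, 114] [338. 129.]
[-22, 93, 114] [302. 129.]
[0, -30, 215] [320. 255.]
```

View pics/w1.png

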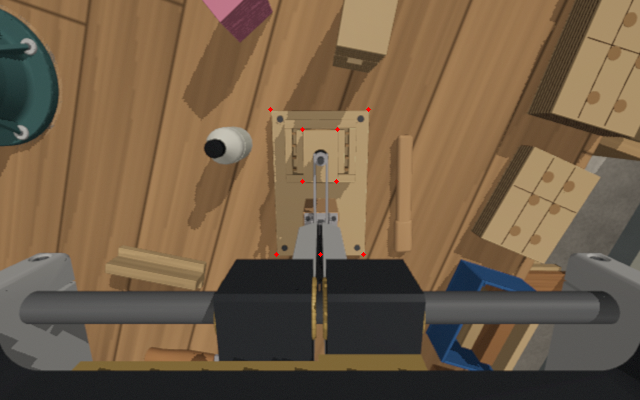

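The wrist view agrees with the jig pose: the projected corners sit on the board's at (270,110) and (368,110), and the head is at (302-338,129-181) with the clamp arm over it. Now the clamp.

```bash
python3 - <<'E'
from h import *
w=[(J([0,12,225]),tool(),4),(J([0,-10,225]),tool(),3)]
r=95
for t in np.arange(.1,1.31,.1):
    w.append((J([0,-22-r*np.sin(t)+9.5*np.cos(t),130+r*np.cos(t)+9.5*np.sin(t)]),tool(),1))
plan(w)
E
```

```text
-0.49 0.01 2.39 -0 -0 0; -0.49 0.01 2.39 -0 -0 0; -0.49 0.01 2.39 -0 -0 0; -0.49 0.01 2.39 -0 -0 0; -0.73 0 0 0 0 0
-0.73 0 0 0 0 0; -0.73 0 0 0 0 0; -1.2 0 -0.05 0 0 0; -0.95 -0 0.05 0 0 0; -0.94 0 0.14 0 0 0
-0.92 -0 0.24 0 0 0; -0.9 -0 0.33 0 0 0; -0.86 0 0.42 0 0 0; -0.81 -0 0.5 0 0 0; -0.76 0 0.58 0 0 0
-0.7 -0 0.65 0 0 0; -0.63 0 0.72 0 0 0; -0.55 -0 0.78 0 0 0; -0.47 0 0.83 0 0 0; -0.39 -0 0.87 0 0 0
```

Emit:
{"name": "step_arm", "arguments": {"increments": "-0.49 0 2.39 0 0 0; -0.49 0 2.39 0 0 0; -0.49 0 2.39 0 0 0; -0.49 0 2.39 0 0 0; -0.73 0 0 0 0 0"}}

```text
time: 2.45
tool_pos: [0.5343, 0.0043, 0.2215]
ee_rot: [-3.135, -0.003, 1.891]
wrist_force: [0.0, -0.3, -1.0]
width: 0.0004
```

Emit:
{"name": "step_arm", "arguments": {"increments": "-0.73 0 0 0 0 0; -0.73 0 0 0 0 0; -1.2 0 -0.05 0 0 0; -0.95 0 0.05 0 0 0; -0.94 0 0.14 0 0 0"}}

```text
time: 2.95
tool_pos: [0.5522, -0.0408, 0.2255]
ee_rot: [3.138, 0.0, 1.888]
wrist_force: [0.3, 2.9, 2.4]
width: 0.0005
```

Contact made, with a 3 N push. Continuing along the arc.

Emit:
{"name": "step_arm", "arguments": {"increments": "-0.92 0 0.24 0 0 0; -0.9 0 0.33 0 0 0; -0.86 0 0.42 0 0 0; -0.81 0 0.5 0 0 0; -0.76 0 0.58 0 0 0"}}

```text
time: 3.45
tool_pos: [0.5643, -0.0821, 0.2022]
ee_rot: [-3.14, 0.001, 1.887]
wrist_force: [0.4, 0.5, 1.6]
width: 0.0002
```

Emit:
{"name": "step_arm", "arguments": {"increments": "-0.7 0 0.65 0 0 0; -0.63 0 0.72 0 0 0; -0.55 0 0.78 0 0 0; -0.47 0 0.83 0 0 0; -0.39 0 0.87 0 0 0"}}

```text
time: 3.95
tool_pos: [0.5728, -0.107, 0.164]
ee_rot: [-3.141, -0.001, 1.888]
wrist_force: [-4.3, 8.0, 30.8]
width: 0.0008
```

```bash
python3 - <<'E'
from h import *
where();a=snapshot("scene")[100:300,240:440,::-1];o=get_obs();w=snapshot("wrist")[:,:,::-1]
cv2.imwrite("pics/c2.png",np.hstack([cv2.resize(a,(400,400),interpolation=cv2.INTER_CUBIC),w[:,130:530]]))
E
```

```text
t 3.95 jig mm [  -0.2 -112.1  164. ] rv err [0.    0.001 0.001] w 0.0008 F jig [-1.6  8.9 30.8]
```

View pics/c2.png

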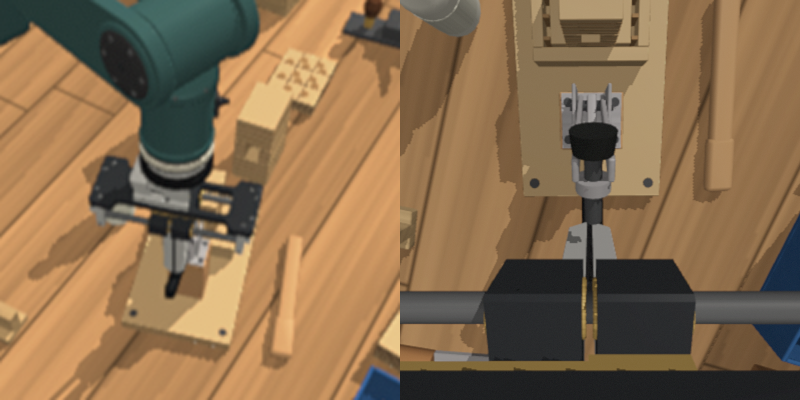

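The clamp arm stands past vertical at right-image (595,140), and the force rose to 31 N, so it is at the end stop. Now I back off upward and move over the head.

```bash
python3 - <<'E'
from h import *
plan([(J([0,-112,345]),tool(),5),(J([0,60,320]),tool(),5)])
E
```

```text
-0 0 -3.6 0 -0 -0; -0 0 -3.6 0 -0 -0; -0 0 -3.6 0 -0 -0; -0 0 -3.6 0 -0 -0; -0 0 -3.6 0 -0 -0
3.44 0 0.5 0 0 0; 3.44 0 0.5 0 0 0; 3.44 0 0.5 0 0 0; 3.44 0 0.5 0 0 0; 3.44 0 0.5 0 0 0
```

Emit:
{"name": "step_arm", "arguments": {"increments": "0 0 -3.6 0 0 0; 0 0 -3.6 0 0 0; 0 0 -3.6 0 0 0; 0 0 -3.6 0 0 0; 0 0 -3.6 0 0 0"}}

```text
time: 4.55
tool_pos: [0.5728, -0.1068, 0.3458]
ee_rot: [3.142, 0.0, 1.888]
wrist_force: [1.5, -0.5, 0.7]
width: 0.0003
```

Emit:
{"name": "step_arm", "arguments": {"increments": "3.44 0 0.5 0 0 0; 3.44 0 0.5 0 0 0; 3.44 0 0.5 0 0 0; 3.44 0 0.5 0 0 0; 3.44 0 0.5 0 0 0", "claw": -1}}

```text
time: 5.05
tool_pos: [0.5188, 0.0577, 0.3191]
ee_rot: [3.142, -0.0, 1.888]
wrist_force: [-0.2, 0.1, -0.3]
width: 0.0374
```

Emit:
{"name": "step_arm", "arguments": {"increments": "0 0 0 0 0 0; 0 0 0 0 0 0; 0 0 0 0 0 0; 0 0 0 0 0 0; 0 0 0 0 0 0"}}

```text
time: 5.55
tool_pos: [0.5197, 0.0556, 0.3197]
ee_rot: [-3.142, 0.0, 1.886]
wrist_force: [-0.6, 0.7, 0.8]
width: 0.0771
```

```bash
python3 - <<'E'
from h import *
where();o=get_obs();im=snapshot("wrist")[:,:,::-1].copy()
C=cam("wrist",o);cv2.imwrite("pics/w2raw.png",im)
for p in([75,120,18],[-75,120,18],[75,-120,18],[-75,-120,18],[-22,27,114],[22,27,114],[22,93,114],[-22,93,114]):
    u=proj(C,J(p))[0];print(p,u.round(0))
c=im[90:290,220:420];a=snapshot("scene")[130:290,270:430,::-1]
cv2.imwrite("pics/w2.png",np.hstack([cv2.resize(c,(400,400),interpolation=cv2.INTER_CUBIC),cv2.resize(a,(400,400),interpolation=cv2.INTER_CUBIC)]))
E
```

```text
t 5.55 jig mm [2.000e-01 5.900e+01 3.197e+02] rv err [ 0.    -0.     0.003] w 0.0771 F jig [-0.4  0.8  0.8]
[75, 120, 18] [368. 128.]
[-75, 120, 18] [271. 128.]
[75, -120, 18] [363. 269.]
[-75, -120, 18] [276. 269.]
[-22, 27, 114] [303. 202.]
[22, 27, 114] [336. 202.]
[22, 93, 114] [337. 151.]
[-22, 93, 114] [302. 151.]
```

View pics/w2.png

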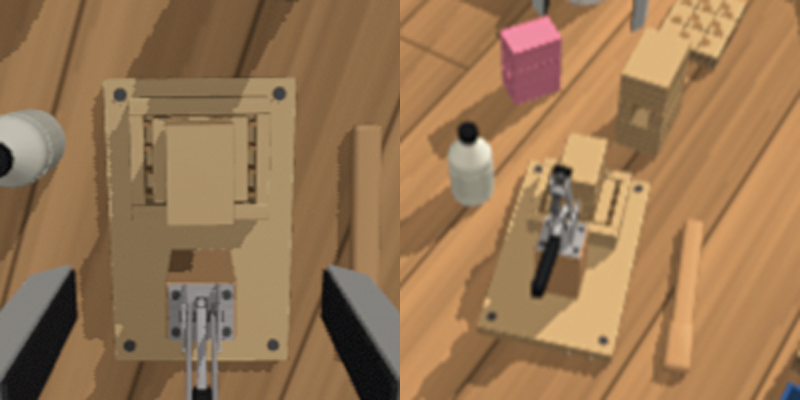

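The head's top spans (303-337,151-202), matching the prediction to a pixel, and the handle stays down. Now I descend and grasp.

```bash
python3 - <<'E'
from h import *
plan([(J([0,60,63]),tool(),10)])
E
```

```text
0.01 -0 2.57 0 -0 -0; 0.01 -0 2.57 0 -0 -0; 0.01 -0 2.57 0 -0 -0; 0.01 -0 2.57 0 -0 -0; 0.01 -0 2.57 0 -0 -0
0.01 -0 2.57 0 -0 -0; 0.01 -0 2.57 0 -0 -0; 0.01 -0 2.57 0 -0 -0; 0.01 -0 2.57 0 -0 -0; 0.01 -0 2.57 0 -0 -0
```

Emit:
{"name": "step_arm", "arguments": {"increments": "0 0 2.57 0 0 0; 0 0 2.57 0 0 0; 0 0 2.57 0 0 0; 0 0 2.57 0 0 0; 0 0 2.57 0 0 0"}}

```text
time: 6.15
tool_pos: [0.5194, 0.0562, 0.1903]
ee_rot: [3.141, 0.0, 1.887]
wrist_force: [0.2, -0.6, -0.2]
width: 0.0941
```

Emit:
{"name": "step_arm", "arguments": {"increments": "0 0 2.57 0 0 0; 0 0 2.57 0 0 0; 0 0 2.57 0 0 0; 0 0 2.57 0 0 0; 0 0 2.57 0 0 0"}}

```text
time: 6.65
tool_pos: [0.5195, 0.0562, 0.0619]
ee_rot: [3.141, 0.0, 1.887]
wrist_force: [0.0, -0.3, -0.7]
width: 0.0942
```

Emit:
{"name": "step_arm", "arguments": {"increments": "0 0 0 0 0 0; 0 0 0 0 0 0; 0 0 0 0 0 0; 0 0 0 0 0 0; 0 0 0 0 0 0", "claw": 1}}

```text
time: 7.15
tool_pos: [0.5203, 0.0566, 0.0643]
ee_rot: [3.139, 0.001, 1.888]
wrist_force: [-0.8, -0.8, 0.4]
width: 0.0576
```

Emit:
{"name": "step_arm", "arguments": {"increments": "0 0 0 0 0 0; 0 0 0 0 0 0; 0 0 0 0 0 0; 0 0 0 0 0 0; 0 0 0 0 0 0"}}

```text
time: 7.65
tool_pos: [0.52, 0.0567, 0.0634]
ee_rot: [3.14, 0.0, 1.888]
wrist_force: [2.1, 0.4, 3.1]
width: 0.0438
```

```bash
python3 - <<'E'
from h import *
where()
E
```

```text
t 7.65 jig mm [ 0.8 60.  63.4] rv err [-0.002 -0.     0.001] w 0.0438 F jig [ 2.1 -0.3  3.1]
```

The grasp is firm at 43.8 mm. Now I work out the rocking about the foot edges, ±0.115 rad.

```bash
cat >> h.py <<'E'
def rock(t,tcp=(0.6,60,63.4),foot=18,lift=0):
    pv=np.array([np.sign(t)*22,60,foot])
    p=pv+R.from_euler("y",t).apply(np.array(tcp)-pv)+[0,0,lift]
    return J(p),tool(t)
E
python3 - <<'E'
from h import *
s=[]
a=.115
for t,n in((a,4),(a,1),(0,3),(-a,4),(-a,1),(0,3),(a,4)): s.append((*rock(t),n))
plan(s)
E
```

```text
0 0.13 -0.05 0.029 0 -0; 0 0.13 -0.06 0.029 0 -0; 0 0.13 -0.06 0.029 0 -0; 0 0.12 -0.07 0.029 0 -0; 0 0 0 0 0 0
0 -0.17 0.09 -0.038 0 -0; 0 -0.17 0.09 -0.038 0 -0; 0 -0.18 0.08 -0.038 0 -0; 0 -0.13 -0.06 -0.029 0 0; 0 -0.13 -0.06 -0.029 0 0
0 -0.13 -0.06 -0.029 0 0; 0 -0.13 -0.07 -0.029 0 0; 0 0 0 0 0 0; -0 0.17 0.1 0.038 0 -0; -0 0.17 0.09 0.038 0 -0
-0 0.18 0.08 0.038 0 -0; -0 0.13 -0.05 0.029 0 0; -0 0.13 -0.06 0.029 0 0; -0 0.13 -0.06 0.029 0 0; -0 0.13 -0.07 0.029 0 0
```

Emit:
{"name": "step_arm", "arguments": {"increments": "0 0.13 -0.05 0.029 0 0; 0 0.13 -0.06 0.029 0 0; 0 0.13 -0.06 0.029 0 0; 0 0.12 -0.07 0.029 0 0; 0 0 0 0 0 0"}}

```text
time: 8.15
tool_pos: [0.5242, 0.0581, 0.0656]
ee_rot: [-3.024, 0.0, 1.888]
wrist_force: [-3.8, -1.2, 5.0]
width: 0.0439
```

```bash
python3 - <<'E'
from h import *
where()
E
```

```text
t 8.15 jig mm [ 5.2 60.  65.6] rv err [0.118 0.    0.001] w 0.0439 F jig [-4.  0.  5.]
```

Emit:
{"name": "step_arm", "arguments": {"increments": "0 -0.17 0.09 -0.038 0 0; 0 -0.17 0.09 -0.038 0 0; 0 -0.18 0.08 -0.038 0 0; 0 -0.13 -0.06 -0.029 0 0; 0 -0.13 -0.06 -0.029 0 0"}}

```text
time: 8.65
tool_pos: [0.5175, 0.0559, 0.0645]
ee_rot: [3.082, 0.0, 1.888]
wrist_force: [5.3, 1.9, 1.7]
width: 0.0437
```

Emit:
{"name": "step_arm", "arguments": {"increments": "0 -0.13 -0.06 -0.029 0 0; 0 -0.13 -0.07 -0.029 0 0; 0 0 0 0 0 0; 0 0 0 0 0 0; 0 0 0 0 0 0"}}

```text
time: 9.15
tool_pos: [0.5158, 0.0553, 0.0658]
ee_rot: [3.022, 0.0, 1.888]
wrist_force: [6.1, 1.7, 0.7]
width: 0.0442
```

```bash
python3 - <<'E'
from h import *
where()
E
```

```text
t 9.15 jig mm [-3.7 59.9 65.8] rv err [-0.119 -0.     0.001] w 0.0442 F jig [ 6.4 -0.3  0.7]
```

Emit:
{"name": "step_arm", "arguments": {"increments": "0 0.17 0.1 0.038 0 0; 0 0.17 0.09 0.038 0 0; 0 0.18 0.08 0.038 0 0; 0 0.13 -0.05 0.029 0 0; 0 0.13 -0.06 0.029 0 0"}}

```text
time: 9.65
tool_pos: [0.5223, 0.0575, 0.0644]
ee_rot: [-3.085, 0.0, 1.888]
wrist_force: [-1.2, 0.1, 4.7]
width: 0.0438
```

Emit:
{"name": "step_arm", "arguments": {"increments": "0 0.13 -0.06 0.029 0 0; 0 0.13 -0.07 0.029 0 0; 0 0 0 0 0 0; 0 0 0 0 0 0"}}

```text
time: 10.05
tool_pos: [0.5239, 0.058, 0.0656]
ee_rot: [-3.025, -0.0, 1.888]
wrist_force: [-1.8, -0.1, 6.0]
width: 0.0436
```

```bash
python3 - <<'E'
from h import *
where()
a=.115
plan([(*rock(0),3),(*rock(-a),4),(*rock(-a),3),(*rock(0),3),(*rock(a),4),(*rock(a),3),(*rock(0),3),(*rock(-a),4),(*rock(-a),3),(*rock(0),5)])
E
```

```text
t 10.05 jig mm [ 4.9 60.  65.6] rv err [0.117 0.    0.001] w 0.0436 F jig [-1.7  0.5  6. ]
0 -0.13 0.09 -0.039 -0 -0; 0 -0.14 0.08 -0.039 -0 -0; 0 -0.14 0.08 -0.039 -0 -0; 0 -0.13 -0.06 -0.029 0 0; 0 -0.13 -0.06 -0.029 0 0
0 -0.13 -0.06 -0.029 0 0; 0 -0.13 -0.07 -0.029 0 0; 0 0 0 0 0 0; 0 0 0 0 0 0; 0 0 0 0 0 0
-0 0.17 0.1 0.038 0 -0; -0 0.17 0.09 0.038 0 -0; -0 0.18 0.08 0.038 0 -0; -0 0.13 -0.05 0.029 0 0; -0 0.13 -0.06 0.029 0 0
-0 0.13 -0.06 0.029 0 0; -0 0.13 -0.07 0.029 0 0; 0 0 0 0 0 0; 0 0 0 0 0 0; 0 0 0 0 0 0
0 -0.17 0.09 -0.038 0 -0; 0 -0.17 0.09 -0.038 0 -0; 0 -0.18 0.08 -0.038 0 -0; 0 -0.13 -0.06 -0.029 0 0; 0 -0.13 -0.06 -0.029 0 0
0 -0.13 -0.06 -0.029 0 0; 0 -0.13 -0.07 -0.029 0 0; 0 0 0 0 0 0; 0 0 0 0 0 0; 0 0 0 0 0 0
-0 0.1 0.06 0.023 0 -0; -0 0.1 0.06 0.023 0 -0; -0 0.1 0.05 0.023 0 -0; -0 0.1 0.05 0.023 0 -0; -0 0.11 0.05 0.023 0 -0
```

Emit:
{"name": "step_arm", "arguments": {"increments": "0 -0.17 0.09 -0.039 0 0; 0 -0.17 0.08 -0.039 0 0; 0 -0.17 0.08 -0.039 0 0; 0 -0.13 -0.06 -0.029 0 0; 0 -0.13 -0.06 -0.029 0 0"}}

```text
time: 10.55
tool_pos: [0.5173, 0.0558, 0.0646]
ee_rot: [3.079, 0.0, 1.888]
wrist_force: [4.6, 1.6, 2.9]
width: 0.0441
```

Emit:
{"name": "step_arm", "arguments": {"increments": "0 -0.13 -0.06 -0.029 0 0; 0 -0.13 -0.07 -0.029 0 0; 0 0 0 0 0 0; 0 0 0 0 0 0; 0 0 0 0 0 0"}}

```text
time: 11.05
tool_pos: [0.5157, 0.0553, 0.0658]
ee_rot: [3.02, 0.0, 1.888]
wrist_force: [5.6, 2.7, 2.8]
width: 0.0438
```

```bash
python3 - <<'E'
from h import *
where()
c=cv2.resize(snapshot("wrist")[60:,190:450,::-1],(430,560),interpolation=cv2.INTER_CUBIC)
cv2.imwrite("pics/r.png",c)
E
```

```text
t 11.05 jig mm [-3.7 59.9 65.8] rv err [-0.122 -0.     0.001] w 0.0438 F jig [6.2 0.9 2.8]
```

View pics/r.png

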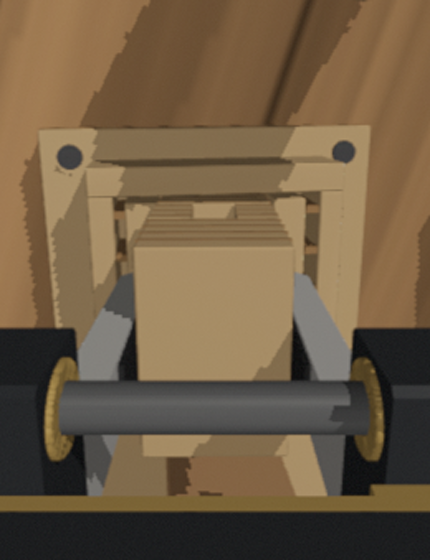

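The head at (215,320) sits square between the fingers and tilts with the hand in the nest. One extra rock each way, then back upright.

Emit:
{"name": "step_arm", "arguments": {"increments": "0 0.17 0.1 0.038 0 0; 0 0.17 0.09 0.038 0 0; 0 0.18 0.08 0.038 0 0; 0 0.13 -0.05 0.029 0 0; 0 0.13 -0.06 0.029 0 0"}}

```text
time: 11.6
tool_pos: [0.5222, 0.0574, 0.0644]
ee_rot: [-3.087, 0.0, 1.888]
wrist_force: [-2.0, 0.2, 4.5]
width: 0.0436
```

Emit:
{"name": "step_arm", "arguments": {"increments": "0 0.13 -0.06 0.029 0 0; 0 0.13 -0.07 0.029 0 0; 0 0 0 0 0 0; 0 0 0 0 0 0; 0 0 0 0 0 0"}}

```text
time: 12.1
tool_pos: [0.5238, 0.0579, 0.0656]
ee_rot: [-3.028, -0.0, 1.888]
wrist_force: [-2.0, 0.7, 5.1]
width: 0.0435
```

Emit:
{"name": "step_arm", "arguments": {"increments": "0 -0.17 0.09 -0.038 0 0; 0 -0.17 0.09 -0.038 0 0; 0 -0.18 0.08 -0.038 0 0; 0 -0.13 -0.06 -0.029 0 0; 0 -0.13 -0.06 -0.029 0 0"}}

```text
time: 12.6
tool_pos: [0.5173, 0.0558, 0.0646]
ee_rot: [3.079, 0.0, 1.888]
wrist_force: [4.5, 2.9, 4.8]
width: 0.0443
```

Emit:
{"name": "step_arm", "arguments": {"increments": "0 -0.13 -0.06 -0.029 0 0; 0 -0.13 -0.07 -0.029 0 0; 0 0 0 0 0 0; 0 0 0 0 0 0; 0 0 0 0 0 0"}}

```text
time: 13.1
tool_pos: [0.5157, 0.0553, 0.0657]
ee_rot: [3.02, 0.0, 1.888]
wrist_force: [6.9, 1.2, 4.2]
width: 0.0442
```

Emit:
{"name": "step_arm", "arguments": {"increments": "0 0.1 0.06 0.024 0 0; 0 0.1 0.06 0.024 0 0; 0 0.1 0.05 0.024 0 0; 0 0.1 0.05 0.024 0 0; 0 0.11 0.05 0.024 0 0"}}

```text
time: 13.6
tool_pos: [0.5199, 0.0566, 0.0634]
ee_rot: [-3.139, 0.0, 1.888]
wrist_force: [1.2, 1.0, 12.3]
width: 0.0438
```

Emit:
{"name": "step_arm", "arguments": {"increments": "0 0 -0.2 0 0 0; 0 0 -0.2 0 0 0; 0 0 -0.2 0 0 0; 0 0 -0.2 0 0 0"}}

```text
time: 14.0
tool_pos: [0.5189, 0.0566, 0.0657]
ee_rot: [-3.137, -0.001, 1.888]
wrist_force: [10.9, 1.6, -17.5]
width: 0.0436
```

```bash
python3 - <<'E'
from h import *
where()
E
```

```text
t 14.0 jig mm [-0.2 60.2 65.7] rv err [0.004 0.001 0.001] w 0.0436 F jig [ 10.9  -1.8 -17.5]
```

The pull meets about 17 N, so the head isn't free yet and the arm is giving way. I'll hold a moment, then walk it out by rocking with small lifts.

Emit:
{"name": "step_arm", "arguments": {"increments": "0 0 0 0 0 0; 0 0 0 0 0 0"}}

```text
time: 14.2
tool_pos: [0.5189, 0.0567, 0.0659]
ee_rot: [-3.137, -0.001, 1.888]
wrist_force: [10.6, 1.1, -15.4]
width: 0.044
```

```bash
python3 - <<'E'
from h import *
where()
print(get_obs()["wrist_torque"])
E
```

```text
t 14.2 jig mm [-0.3 60.3 65.9] rv err [0.004 0.001 0.001] w 0.044 F jig [ 10.4  -2.3 -15.4]
[ 0.44046637 -2.68437617  0.14492006]
```

Emit:
{"name": "step_arm", "arguments": {"increments": "0 0.2 -0.05 0.029 0 0; 0 0.15 -0.06 0.029 0 0; 0 0.13 -0.06 0.029 0 0; 0 0.12 -0.07 0.029 0 0; 0 0 0 0 0 0"}}

```text
time: 14.7
tool_pos: [0.5233, 0.0582, 0.0685]
ee_rot: [-3.016, -0.001, 1.888]
wrist_force: [4.1, 0.1, -14.1]
width: 0.0439
```

Emit:
{"name": "step_arm", "arguments": {"increments": "0 -0.17 0.09 -0.038 0 0; 0 -0.17 0.09 -0.038 0 0; 0 -0.18 0.08 -0.038 0 0; 0 -0.13 -0.06 -0.029 0 0; 0 -0.13 -0.06 -0.029 0 0"}}

```text
time: 15.2
tool_pos: [0.5172, 0.0561, 0.0718]
ee_rot: [3.086, -0.0, 1.888]
wrist_force: [6.5, 2.9, -2.2]
width: 0.0437
```

Emit:
{"name": "step_arm", "arguments": {"increments": "0 -0.13 -0.06 -0.029 0 0; 0 -0.13 -0.07 -0.029 0 0; 0 0 0 0 0 0; 0 0 0 0 0 0; 0 0 0 0 0 0"}}

```text
time: 15.7
tool_pos: [0.5152, 0.0555, 0.073]
ee_rot: [3.028, -0.0, 1.888]
wrist_force: [6.2, 2.5, -4.1]
width: 0.0441
```

Emit:
{"name": "step_arm", "arguments": {"increments": "0 0.13 0.07 0.029 0 0; 0 0.13 0.06 0.029 0 0; 0 0.13 0.06 0.029 0 0; 0 0.13 0.06 0.029 0 0; 0 0 0 0 0 0"}}

```text
time: 16.2
tool_pos: [0.5199, 0.057, 0.0708]
ee_rot: [-3.135, -0.001, 1.888]
wrist_force: [2.2, 1.5, -0.0]
width: 0.0439
```

```bash
python3 - <<'E'
from h import *
where()
E
```

```text
t 16.2 jig mm [ 0.8 60.3 70.8] rv err [0.007 0.001 0.001] w 0.0439 F jig [ 2.5  0.8 -0. ]
```

Rocking under light pull walked it up 7 mm and the resistance dropped away. Testing with a small lift.

Emit:
{"name": "step_arm", "arguments": {"increments": "0 0 -0.1 -0.004 0 0; 0 0 -0.1 -0.003 0 0; 0 0 -0.1 0 0 0; 0 0 -0.1 0 0 0; 0 0 0 0 0 0"}}

```text
time: 16.7
tool_pos: [0.5189, 0.0567, 0.0711]
ee_rot: [-3.141, -0.001, 1.888]
wrist_force: [9.0, 1.9, -16.1]
width: 0.044
```

```bash
python3 - <<'E'
from h import *
where()
E
```

```text
t 16.7 jig mm [-0.3 60.3 71.1] rv err [0.    0.001 0.001] w 0.044 F jig [  9.1  -1.  -16.1]
```

Upright, the cheeks still grip at 16 N, so I keep walking it out, adding lift on each swing.

Emit:
{"name": "step_arm", "arguments": {"increments": "0 0.2 -0.1 0.029 0 0; 0 0.15 -0.1 0.029 0 0; 0 0.13 -0.1 0.029 0 0; 0 0.12 -0.1 0.029 0 0; 0 0 0 0 0 0"}}

```text
time: 17.2
tool_pos: [0.5235, 0.0583, 0.0739]
ee_rot: [-3.02, -0.002, 1.888]
wrist_force: [3.2, 0.5, -19.8]
width: 0.0441
```

Emit:
{"name": "step_arm", "arguments": {"increments": "0 -0.17 0.05 -0.038 0 0; 0 -0.17 0.05 -0.038 0 0; 0 -0.18 0 -0.038 0 0; 0 -0.13 -0.1 -0.029 0 0; 0 -0.13 -0.1 -0.029 0 0"}}

```text
time: 17.7
tool_pos: [0.5169, 0.0561, 0.0779]
ee_rot: [3.084, -0.001, 1.888]
wrist_force: [7.4, 0.5, -17.6]
width: 0.0439
```

Emit:
{"name": "step_arm", "arguments": {"increments": "0 -0.13 -0.1 -0.029 0 0; 0 -0.13 -0.1 -0.029 0 0; 0 0 0 0 0 0; 0 0 0 0 0 0; 0 0 0 0 0 0"}}

```text
time: 18.2
tool_pos: [0.5146, 0.0554, 0.0797]
ee_rot: [3.027, -0.001, 1.888]
wrist_force: [8.8, 1.2, -15.6]
width: 0.0438
```

```bash
python3 - <<'E'
from h import *
where();o=get_obs()
c=cv2.resize(snapshot("wrist")[60:,190:450,::-1],(430,560),interpolation=cv2.INTER_CUBIC)
a=cv2.resize(snapshot("scene")[120:290,270:370,::-1],(330,560),interpolation=cv2.INTER_CUBIC)
cv2.imwrite("pics/r2.png",np.hstack([c,a]))
E
```

```text
t 18.2 jig mm [-4.8 60.4 79.7] rv err [-0.115  0.001  0.001] w 0.0438 F jig [  8.7  -1.6 -15.6]
```

View pics/r2.png

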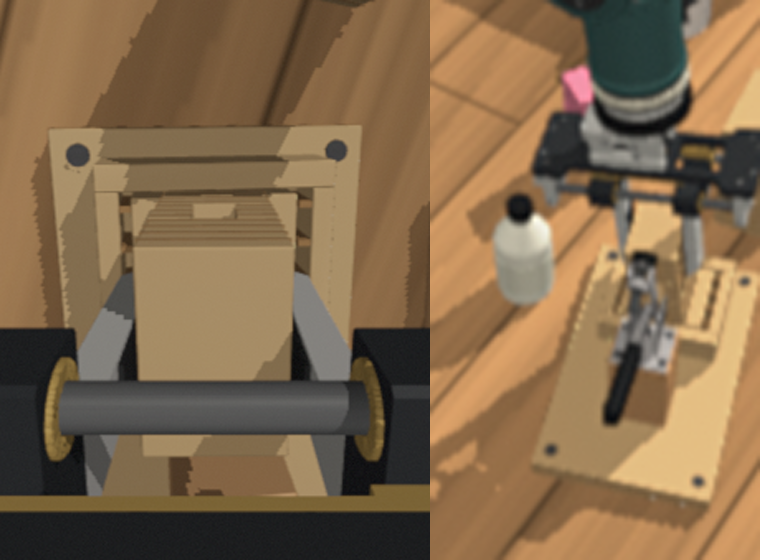

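The head's top edge is still at row 245 in the wrist crop, so there is no slip and it is rising with the hand. The clamp is still open. I continue.

Emit:
{"name": "step_arm", "arguments": {"increments": "0 0.17 0.05 0.038 0 0; 0 0.17 0.05 0.038 0 0; 0 0.18 0.04 0.038 0 0; 0 0.13 -0.1 0.029 0 0; 0 0.13 -0.1 0.029 0 0"}}

```text
time: 18.8
tool_pos: [0.522, 0.0578, 0.0831]
ee_rot: [-3.083, -0.001, 1.888]
wrist_force: [0.7, 0.0, -7.9]
width: 0.0437
```

Emit:
{"name": "step_arm", "arguments": {"increments": "0 0.13 -0.1 0.029 0 0; 0 0.13 -0.1 0.029 0 0; 0 0 0 0 0 0; 0 0 0 0 0 0"}}

```text
time: 19.2
tool_pos: [0.5244, 0.0585, 0.0843]
ee_rot: [-3.025, -0.001, 1.888]
wrist_force: [-0.6, 1.2, -5.5]
width: 0.0444
```

Emit:
{"name": "step_arm", "arguments": {"increments": "0 -0.17 0.05 -0.038 0 0; 0 -0.17 0.05 -0.038 0 0; 0 -0.18 0 -0.038 0 0; 0 -0.13 -0.1 -0.029 0 0; 0 -0.13 -0.1 -0.029 0 0"}}

```text
time: 19.7
tool_pos: [0.5175, 0.0561, 0.0861]
ee_rot: [3.082, -0.0, 1.888]
wrist_force: [0.9, 0.1, -5.1]
width: 0.0437
```

Emit:
{"name": "step_arm", "arguments": {"increments": "0 -0.13 -0.1 -0.029 0 0; 0 -0.13 -0.1 -0.029 0 0; 0 0 0 0 0 0; 0 0 0 0 0 0"}}

```text
time: 20.1
tool_pos: [0.5153, 0.0554, 0.0873]
ee_rot: [3.026, -0.001, 1.888]
wrist_force: [-0.1, 1.1, -7.1]
width: 0.0435
```

```bash
python3 - <<'E'
from h import *
where()
E
```

```text
t 20.1 jig mm [-4.1 60.2 87.3] rv err [-0.115  0.     0.001] w 0.0435 F jig [ 0.3  1.1 -7.1]
```

Emit:
{"name": "step_arm", "arguments": {"increments": "0 0.17 0 0.038 0 0; 0 0.17 0 0.038 0 0; 0 0.18 -0.05 0.038 0 0; 0 0.13 -0.1 0.029 0 0; 0 0.13 -0.15 0.029 0 0"}}

```text
time: 20.6
tool_pos: [0.5217, 0.0574, 0.0913]
ee_rot: [-3.079, -0.0, 1.888]
wrist_force: [-3.9, -1.1, -3.7]
width: 0.0438
```

Emit:
{"name": "step_arm", "arguments": {"increments": "0 0.13 -0.15 0.029 0 0; 0 0.13 -0.15 0.029 0 0; 0 0 0 0 0 0; 0 -0.15 0 -0.038 0 0; 0 -0.15 0 -0.038 0 0"}}

```text
time: 21.1
tool_pos: [0.5244, 0.0578, 0.0951]
ee_rot: [-3.108, 0.001, 1.888]
wrist_force: [0.1, -0.4, -1.3]
width: 0.0439
```

Emit:
{"name": "step_arm", "arguments": {"increments": "0 -0.15 0 -0.038 0 0; 0 0 0 0 0 0; 0 0 0 0 0 0"}}

```text
time: 21.4
tool_pos: [0.5222, 0.0571, 0.0952]
ee_rot: [3.14, 0.001, 1.887]
wrist_force: [-0.3, -0.1, -2.4]
width: 0.0437
```

```bash
python3 - <<'E'
from h import *
where()
plan([(J([0.5,60,125]),tool(),20)])
E
```

```text
t 21.4 jig mm [ 3.  59.7 95.2] rv err [-0.002 -0.001  0.001] w 0.0437 F jig [-0.3  0.  -2.4]
0 -0.01 -0.15 0 0 -0; 0 -0.01 -0.15 0 0 -0; 0 -0.01 -0.15 0 0 -0; 0 -0.01 -0.15 0 0 -0; 0 -0.01 -0.15 0 0 -0
0 -0.01 -0.15 0 0 -0; 0 -0.01 -0.15 0 0 -0; 0 -0.01 -0.15 0 0 -0; 0 -0.01 -0.15 0 0 -0; 0 -0.01 -0.15 0 0 -0
0 -0.01 -0.15 0 0 -0; 0 -0.01 -0.15 0 0 -0; 0 -0.01 -0.15 0 0 -0; 0 -0.01 -0.15 0 0 -0; 0 -0.01 -0.15 0 0 -0
0 -0.01 -0.15 0 0 -0; 0 -0.01 -0.15 0 0 -0; 0 -0.01 -0.15 0 0 -0; 0 -0.01 -0.15 0 0 -0; 0 -0.01 -0.15 0 0 -0
```

It is free: only its weight, about 2.4 N, remains. Now I lift to the final height.

Emit:
{"name": "step_arm", "arguments": {"increments": "0 -0.03 -0.3 0 0 0; 0 -0.03 -0.3 0 0 0; 0 -0.03 -0.3 0 0 0; 0 -0.03 -0.3 0 0 0; 0 -0.03 -0.3 0 0 0"}}

```text
time: 21.9
tool_pos: [0.5203, 0.0569, 0.1096]
ee_rot: [3.141, 0.0, 1.888]
wrist_force: [0.3, -0.1, -2.3]
width: 0.0438
```

Emit:
{"name": "step_arm", "arguments": {"increments": "0 -0.02 -0.3 0.002 0 0; 0 -0.02 -0.3 0 0 0; 0 -0.02 -0.3 0 0 0; 0 -0.02 -0.3 0 0 0; 0 -0.02 -0.3 0 0 0"}}

```text
time: 22.4
tool_pos: [0.5192, 0.0565, 0.1245]
ee_rot: [-3.14, -0.0, 1.888]
wrist_force: [0.8, -0.1, -2.5]
width: 0.0443
```

Emit:
{"name": "step_arm", "arguments": {"increments": "0 0 0 0 0 0; 0 0 0 0 0 0; 0 0 0 0 0 0; 0 0 0 0 0 0; 0 0 0 0 0 0"}}

```text
time: 22.9
tool_pos: [0.5191, 0.0566, 0.1241]
ee_rot: [-3.139, -0.0, 1.888]
wrist_force: [-0.2, -0.1, -2.2]
width: 0.0439
```

```bash
python3 - <<'E'
from h import *
where();o=get_obs();print(abs(o["qvel"]).max())
c=cv2.resize(snapshot("wrist")[60:,190:450,::-1],(430,560),interpolation=cv2.INTER_CUBIC)
a=cv2.resize(snapshot("scene")[120:290,270:370,::-1],(330,560),interpolation=cv2.INTER_CUBIC)
cv2.imwrite("pics/r3.png",np.hstack([c,a]))
E
```

```text
t 22.9 jig mm [-1.000e-01  6.010e+01  1.241e+02] rv err [0.002 0.    0.001] w 0.0439 F jig [-0.2 -0.  -2.2]
0.0012934787764636547
```

View pics/r3.png

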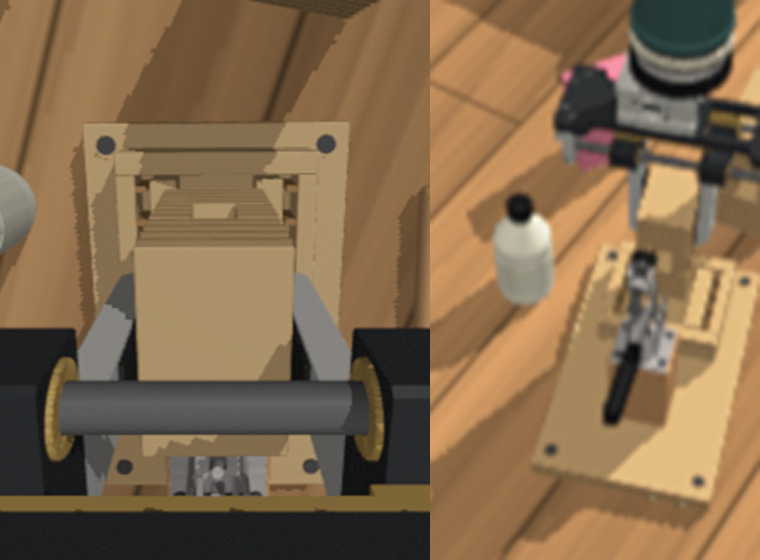

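The head is held square and upright above the nest, about 33 mm clear with no slip. The clamp handle is still down and the bottle hasn't moved. Handing in.

```bash
python3 -c "
from bench import *
print(close_job())"
```

```text
the job is handed in; nothing more can be done
None
```

The head is out of the nest and held upright and still in the gripper, about 33 mm above it, with the clamp open. I handed the job in at about 23 s of the 69 s.

- **Clamp:** I pushed the handle back to its end stop, where the force rose to 31 N. It was still down in the last picture.
- **Rocking:** I gripped the head across its 44 mm width and rocked it three times each way, about 6.7° each time, with its foot in the nest. A test lift then met about 17 N, so it was not yet free. I kept rocking with small lifts on each swing until it walked out of the nest.
- **Last checks:**
  - Only the head's weight, about 2.2 N, was left on the wrist.
  - The head's tilt was under 0.2° and the arm was still.
  - The finger opening was 43.9 mm and the head had not slipped in the fingers.
  - The gap comes from the hand's height, not from a direct measurement of the foot.
  - The glue bottle looked unmoved. The other things were largely out of that picture and I did not check each one, but the arm did not go near them.
- **Disagreement:** after the first three rocks each way and the first walking cycle the force looked like zero, but upright lifts still met about 16 N. The head only came loose near the top of the nest.

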